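# Clamp a sample bottle in the cap-torque tester

### The job

Stand the glass sample bottle upright on the cap-torque tester's platform, midway between the two pegs and the sliding jaw, and let go of it. Then wind the jaw in with the spoked capstan, pushing one spoke after another clockwise, until the bottle is clamped firmly against the pegs with about 16 N; the glass must not be over-squeezed, so feel for the moment it seats, push the spokes gently (never above 25 N), move the jaw only by the capstan, and leave the other things on the counter alone.

Things in the scene. Friction and masses are not known exactly. Their poses are not given: they have to be found in the camera images.
- bottle: Stubby glass bottle, 200 to 340 g, 165 mm tall: round body 54 mm in diameter up to 88 mm, shoulder to 116 mm, then a straight neck 28 mm in diameter (its crown cap is 31 mm wide, 160 to 166 mm up). Origin at the centre of its underside, z up along the bottle. It starts standing on the counter beside the tester.
- tester: The fixed grey bench tester, base 130 x 375 mm, 26 mm high. Origin on the counter under its middle; its y axis runs from the two pegs (-y end) past platform and jaw to the capstan (+y end), z up. A drive housing 100 x 120 mm, 62 mm high, stands under the capstan, centred at y = +120 mm.
- platform (a point): The spot on the tester's steel platform, 30 mm above the counter, where the bottle is to be stood: tester x = 0, y = -97 mm; axes as the tester's. A bottle here clears the pegs by 11 to 26 mm, and the jaw.
- jaw: Sliding jaw, a flat-faced block 60 mm wide (tester x), 40 mm tall. Origin at the centre of its face, 52 mm above the counter; the face looks to tester -y. It slides to -y, towards the pegs, 18 mm per radian of clockwise capstan turn; at the start its face is at tester y -30 to -45 mm. It is sprung on its drive: once the bottle seats, each mm of drive adds 14 N.
- capstan: Capstan with an upright axis on the drive housing: steel hub 92 mm in diameter, 38 mm high, four level round spokes 12 mm thick along its own +x, -x, +y, -y, each with a black 20 mm ball centred 112 mm from the axis; bare spoke from 46 to 102 mm. Origin on the axis at the spokes' mid height, 89 mm above the counter; 21 mm are free between spokes and housing.
- gauge_block: Blue plastic gauge block 45 x 30 x 20 mm lying on the counter, a bystander. Origin under its centre.
- caliper: Chrome caliper, 200 mm long along its own y, 13 mm thick, lying beyond the tester, a bystander. Origin under the middle of its beam.
- cap_wrench: White nylon cap wrench, an octagonal ring 58 mm across with a 110 mm handle towards its -x, 12 mm thick, lying on the counter, a bystander. Origin under the ring's centre.
- peg_zone (a point): Middle of the zone of the two pegs, on the base (26 mm up). They are upright steel posts 12 mm thick, tops 90 mm above the counter, 44 mm apart across tester x. Their row lies up to 7 mm to either side of this point along tester y, set differently each time and not measured. A bottle against both pegs has its axis 24.6 mm to +y of their row.
- drive (a point): Point on the capstan's axis at the top of the drive housing, 62 mm above the counter. Clockwise seen from above closes the jaw; from the start it takes 2 to 3.6 rad to seat the bottle. Steady turning friction is about 0.5 N m; a clamping force F adds 0.018 m x F (16 N adds 0.29 N m). Let go, the friction keeps a clamping force of up to about 27 N.
Things that resemble listed ones, but are neither listed nor needed, are in the scene too. Of the things that look like the bottle, the smallest one is meant.

How it is judged:
On the way, in this order (a step that is already met when the one before it is completed fails the run):
1. the bottle stands upright on the platform between pegs and jaw, let go (horizontal distance between bottle and platform below 0.03 m and z of bottle in the frame of platform between -0.005 and 0.005 m and angle between bottle's own z axis and vertical below 0.06 rad and contact force between the fingers and bottle below 0.1 N), for 0.2 s.
2. the jaw clamps the bottle (contact force between jaw and bottle above 8 N), for 0.2 s.
At the end, for the whole second after the job is handed in: The bottle stands upright (within 4 degrees) on the platform, centred across the pegs within 12 mm, at rest, pressed against the pegs by the jaw with 8 to 26 N, and the robot has let go of everything (contact force between jaw and bottle between 8 and 26 N and x of bottle in the frame of platform between -0.012 and 0.012 m and horizontal distance between bottle and platform below 0.035 m and z of bottle in the frame of platform between -0.006 and 0.006 m and angle between bottle's own z axis and vertical below 0.07 rad and linear speed of bottle below 0.01 m/s); the robot touches nothing.
It fails at once if the jaw squeezes the bottle with more than 30 N (contact force between jaw and bottle above 30 N).
It fails at once if the robot pushes the capstan with more than 25 N (contact force between any of the fingers, the arm and capstan above 25 N).
It fails at once if the robot pushes the jaw directly (contact force between any of the fingers, the arm and jaw above 3 N).
It fails at once if the bottle is tipped over (angle between bottle's own z axis and vertical above 0.5 rad).
It fails at once if a bystander is moved more than 2 cm (distance of any of gauge_block, caliper, cap_wrench from where it was at the start of the episode above 0.02 m).
It also fails if it takes over 72 s, if anything falls off the work surface, if the arm or the gripper's body presses on something with over 40 N, if the wrist force passes 120 N, or if a joint passes its speed limit or range.

### The arm

A 7-joint arm with a two-finger parallel gripper is mounted at the origin on the work surface. World frame = base frame: x ahead of the robot, y to its left, z up, the work surface at z = 0. Lengths are in m, angles in rad, forces in N, time in s.
With the tool pointing down it reaches from about 0.4 to 0.85 m from the base axis. Payload 4.5 kg.
Tool frame: the origin (TCP) lies on the centre line of the jaws, within the pads' length; the fingertips stand 17 mm ahead of it and the grasp point (between the pads) lies 2 mm behind it (r.tip_reach is the distance from the TCP to the fingertips, in m); z points along the fingers, y is the line along which they close (so a half turn about z gives the same grasp; the last joint's range is limited). The gripper opens to 88 mm and grips with 3 to 60 N. Pads are 18 mm wide; open, the fingers measure 123 mm over their backs; the gripper's body (75 mm by 187 mm) begins 45 mm behind the grasp point.
Start: joints at [1.348, 0.689, -0.195, 1.565, 0.157, 0.902, -0.215], TCP at [0.159, -0.605, 0.256] pointing down, gripper open.
Joint ranges: [-3.01, 3.01], [-0.46, 2.08], [-1.47, 1.51], [0.13, 2.56], [-1, 4.14], [0.04, 2.09], [-2.66, 2.66]. Speed limits (rad/s): [2.57, 2.57, 3.14, 3.14, 3.14, 3.14, 3.14].

### API

Orientations are given as a unit quaternion [x, y, z, w].
In Python, from plant import r gives the robot as it stands.
- The arm moves only by the tool step_arm, never from a script. Its argument "steps" is a list of rows, each a list of 7 numbers: the shift along the tool's x, y, z in cm, then the turn, a rotation vector about the tool's x, y, z in degrees, then the gripper's target within -1 to 1 (shut at 1, half-way at 0, fully open at -1). A call has 1 to 8 rows; each row shifts and turns the commanded pose from where the row before left it, along the tool's axes as they then stand; what a row does not reach is not made up. A row lasts 1/8 s, in which the tool goes at most 62.5 mm and 10.7 degrees, less where a joint would pass 70% of its speed; a pose out of reach is approached as far as the arm can. A call with a gripper value outside its range is refused whole. The fingers move at their own pace and stop on an object; "force" is the grip in N (left out, the last holds). Time passes only in rows, so rows that do not move let the fingers close. It gives the time, the measured TCP pose, the force, the opening and the grip force at its end, in the units of the state.
- r.get_state(): the state, without advancing time (a new reading comes with each control period).
- r.snapshot(name): name is "scene" or "top"; returns a dict with "pixels" (480x640x3 uint8, red, green, blue), "fx", "fy", "cx", "cy" (pixels), "cam_to_world" (4x4, takes a point from camera to world coordinates). Camera axes: x right, y down, z forward; pixel columns grow to the right and rows downward; lengths in m; the calibration is good to about 2 mm. A picture is of the moment at which its call begins. There is no depth.
- r.finish_job(): hands the job in; it is judged then, once.
The state is a dict: "clock": time; "q": joint angles; "qd": joint speeds; "joint_torque": joint torques, N m; "tool_pos": TCP position; "eef_rot": TCP orientation; "contact_force": force on the tool from outside, world axes, zero at the start; "moment": the same for the moment, N m; "opening": opening from 0.0 (shut) to 1.0 (fully open); "finger_force": force on a finger pad.
Only numpy, scipy, OpenCV 4.12 (cv2) and the standard library are available. Lean on these libraries where they do the work, as an engineer would, in place of code of your own. Each camera call takes 0.05 s, during which the arm holds its last target. There are 200 camera calls.

## Working session

There is one attempt and no reset: what is moved stays moved. The work goes in short steps, Python scripts to look and compute and a tool call to move; the robot and the scene stay as the last step left them, time stands still between calls to the robot, and variables do not carry over. Pictures are saved under pics/ and viewed, at most 10 in all, crops included, and the job is handed in when it is done.

Besides the shell and the picture viewer there is one more tool, called after "Request:" as a command line: name --pt "numbers of a row" for each row, then --argument value for the rest. step_arm: Moves the arm, as the interface text tells. Its arguments: {"type":"object","properties":{"steps":{"type":"array","items":{"type":"array","items":{"type":"number"}}},"force":{"type":"number"}},"required":["steps"]}

```bash
mkdir -p pics; ls
python3 - <<'E'
from plant import r
import cv2
for n in("scene","top"):
    s=r.snapshot(n); cv2.imwrite(f"pics/{n}0.png",s["pixels"][:,:,::-1]); print(n,s["fx"],s["fy"],s["cx"],s["cy"],s["cam_to_world"])
print(r.get_state(), r.tip_reach)
E
```

```text
pics
scene 516.9313810132542 516.9313810132542 316.28322687430096 240.98304114160416 [[ 0.55007127  0.60555835 -0.57508319  1.2237225 ]
 [ 0.83499502 -0.41061125  0.36630822 -0.38796954]
 [-0.01431463 -0.68168723 -0.73150366  0.87792627]
 [ 0.          0.          0.          1.        ]]
top 440.53750557757724 440.53750557757724 323.6926006694858 235.1829381372197 [[-0.00752561 -0.99375647  0.11131682  0.44949531]
 [-0.99997037  0.00729815 -0.00245069 -0.00729608]
 [ 0.00162298 -0.11133196 -0.99378195  1.06489763]
 [ 0.          0.          0.          1.        ]]
{'clock': 0.1, 'q': array([ 1.3477817 ,  0.68985802, -0.19452133,  1.56618227,  0.15733695,
        0.90248216, -0.2150931 ]), 'qd': array([-0.00039039, -0.00161814,  0.00237044, -0.00170264, -0.00067746,
        0.00014507, -0.00100408]), 'joint_torque': array([-3.10972253e-03, -5.28502572e+01, -1.27126280e+00, -1.53837132e+01,
       -5.25449077e-02,  1.97490561e-03,  3.81089865e-05]), 'tool_pos': array([ 0.15857775, -0.60403043,  0.25503191]), 'eef_rot': array([ 9.91760408e-01,  1.28104271e-01, -1.67147716e-04, -7.49562003e-04]), 'contact_force': array([-0.10774879,  0.17119998, -0.22414495]), 'moment': array([-0.02654747, -0.03792275, -0.04711356]), 'finger_force': 0.0, 'opening': 1.00132146009094} 0.017
```

View pics/scene0.png

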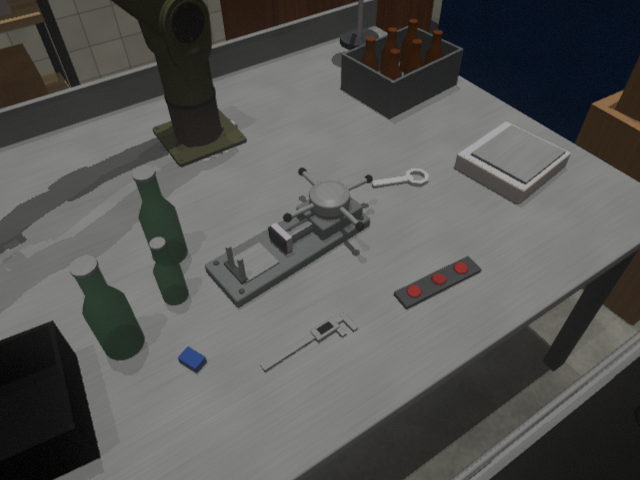

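View pics/top0.png

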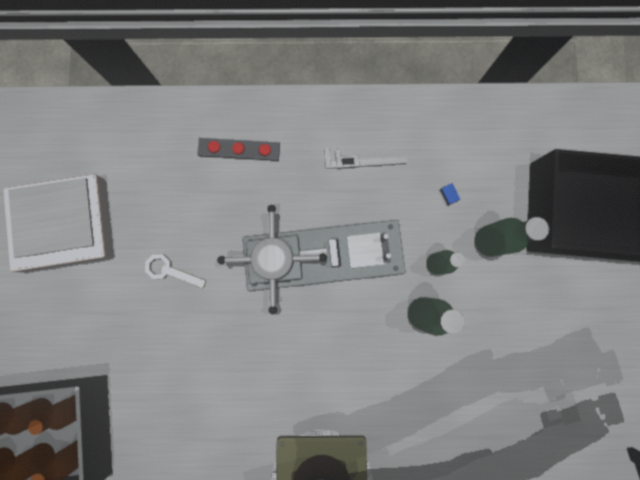

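The scene view shows the smallest bottle at (170,272), with its cap at (158,243). In the top view its cap is at (457,260). The tester runs from the pegs at (386,247) to the capstan at (271,258). I'll zoom in for precise pixels.

Run:
```python
import cv2
a=cv2.imread("pics/top0.png")[190:325,205:475]
b=cv2.resize(a,None,fx=2.96,fy=2.96,interpolation=cv2.INTER_CUBIC)
cv2.imwrite("pics/topc.png",b)
a=cv2.imread("pics/scene0.png")[160:310,140:380]
cv2.imwrite("pics/scenec.png",cv2.resize(a,None,fx=3.3,fy=3.3,interpolation=cv2.INTER_CUBIC))
```

```text
(no output)
```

View pics/topc.png

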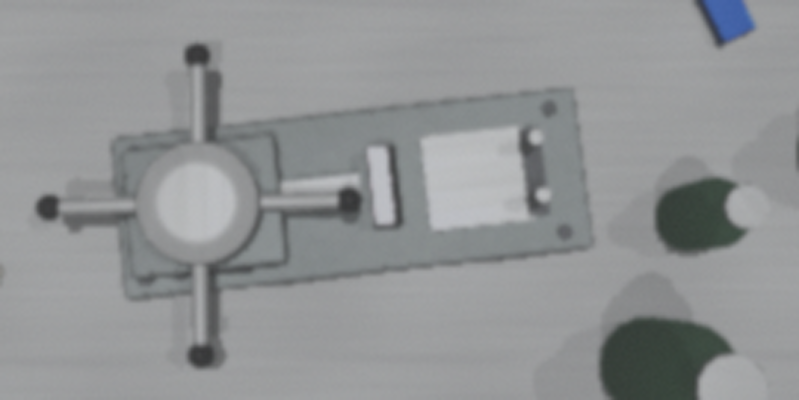

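View pics/scenec.png

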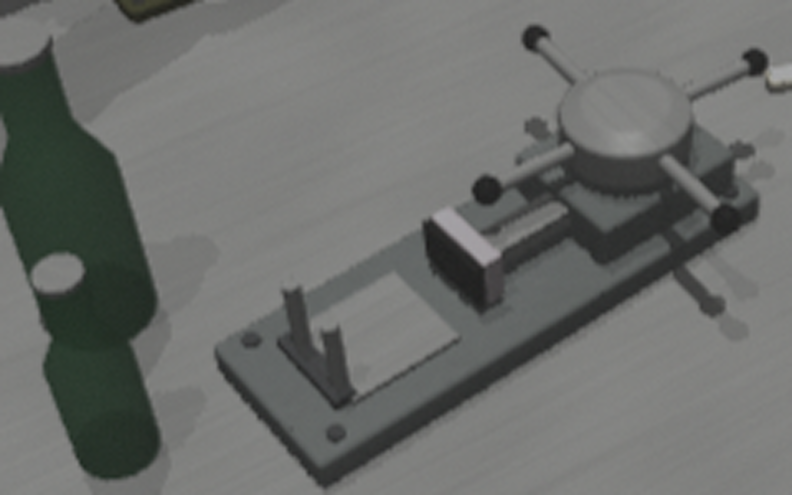

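The crops show the base corners, the four spoke balls, the pegs, the jaw and the cap clearly. Next I'll fit the poses by least squares.

```bash
cat > h.py <<'E'
import numpy as np
CAM={"scene":(516.93138,316.28323,240.98304,np.array([[.55007127,.60555835,-.57508319,1.2237225],[.83499502,-.41061125,.36630822,-.38796954],[-.01431463,-.68168723,-.73150366,.87792627]])),
"top":(440.53751,323.6926,235.18294,np.array([[-.00752561,-.99375647,.11131682,.44949531],[-.99997037,.00729815,-.00245069,-.00729608],[.00162298,-.11133196,-.99378195,1.06489763]]))}
def proj(n,P):
    f,cx,cy,M=CAM[n]; c=(np.atleast_2d(P)-M[:,3])@M[:,:3]
    return np.c_[cx+f*c[:,0]/c[:,2],cy+f*c[:,1]/c[:,2]]
def ray(n,uv,z):
    f,cx,cy,M=CAM[n]; d=M[:,:3]@[(uv[0]-cx)/f,(uv[1]-cy)/f,1]
    return M[:,3]+d*(z-M[2,3])/d[2]
T=lambda u,v:(205+u/2.96,190+v/2.96)
S=lambda u,v:(140+u/3.3,160+v/3.3)
E
cat > fit.py <<'E'
from h import *
from scipy.optimize import least_squares
def w(p,x,y,z): c,s=np.cos(p[2]),np.sin(p[2]); return [p[0]+c*x-s*y,p[1]+s*x+c*y,z]
def b(p,k): a=p[2]+p[3]+k*np.pi/2; o=w(p,0,.12,.089); return [o[0]+.112*np.cos(a),o[1]+.112*np.sin(a),.089]
obs=[]
for t,(x,y) in zip([(112,137),(573,88),(593,245),(128,298)],[(1,1),(1,-1),(-1,-1),(-1,1)]): obs.append(("top",T(*t),lambda p,x=x,y=y:w(p,.065*x,.1875*y,.026)))
for t,(x,y) in zip([(217,352),(325,470)],[(-1,-1),(1,-1)]): obs.append(("scene",S(*t),lambda p,x=x,y=y:w(p,.065*x,.1875*y,.026)))
for k,t,s in [(0,(197,55),(725,216)),(1,(48,207),(755,62)),(2,(202,355),(536,38)),(3,(350,200),(487,189))]:
    obs+=[("top",T(*t),lambda p,k=k:b(p,k)),("scene",S(*s),lambda p,k=k:b(p,k))]
for sx,t,s in [(1,(535,137),(331,332)),(-1,(543,195),(292,290))]:
    obs+=[("top",T(*t),lambda p,sx=sx:w(p,.022*sx,p[4],.09)),("scene",S(*s),lambda p,sx=sx:w(p,.022*sx,p[4],.09))]
f=lambda p:np.concatenate([(proj(n,g(p))[0]-uv) for n,uv,g in obs])
R=least_squares(f,[.4,0,0.1,0,-.13],loss="soft_l1"); p=R.x
print("tester x y yaw, capstan rel angle, peg row",p.round(4)); print(f(p).reshape(-1,2).round(1).tolist())
print("axis",w(p,0,.12,0),"platform",w(p,0,-.097,0))
print("cap",ray("top",T(747,207),.166),ray("scene",S(57,273),.166))
for t in [(388,145),(396,225)]:
    q=ray("top",T(*t),.072)[:2]-p[:2]; c,s=np.cos(p[2]),np.sin(p[2]); print("jaw",c*q[0]+s*q[1],-s*q[0]+c*q[1])
for k in range(4): print("ball",k,np.round(b(p,k),3))
print("block",ray("top",(450,194),.02),"big bottles",ray("top",(537,229),.2),ray("top",(452,322),.2), "caliper",ray("top",(405,161),0.01),ray("top",(325,157),0.01),"wrench",ray("top",(157,266),0.01),ray("top",(205,285),0.01))
E
python3 fit.py
```

```text
tester x y yaw, capstan rel angle, peg row [ 0.5206 -0.0121  0.1116 -0.095  -0.1392]
[[0.2, 0.1], [1.1, -1.9], [1.9, -0.6], [0.3, 0.6], [-3.3, -0.9], [-2.5, 0.5], [-1.0, 0.2], [0.4, 0.4], [-0.7, -0.0], [-0.0, -0.2], [-1.5, -0.1], [0.2, -0.2], [-1.6, -0.1], [0.3, -0.2], [0.1, -1.2], [-0.3, -2.1], [0.0, -1.2], [-0.4, -1.6]]
axis [np.float64(0.5072504301706418), np.float64(0.10711111333272162), 0] platform [np.float64(0.5314281405321637), np.float64(-0.10853776406216387), 0]
cap [ 0.49734196 -0.28200003  0.166     ] [ 0.4992601  -0.28248431  0.166     ]
jaw 0.028166951928405713 -0.028925692452350715
jaw -0.033242193947276184 -0.027505520016129888
ball 0 [0.619 0.109 0.089]
ball 1 [0.505 0.219 0.089]
ball 2 [0.395 0.105 0.089]
ball 3 [ 0.509 -0.005  0.089]
block [ 0.66429733 -0.31541154  0.02      ] big bottles [ 0.5555933  -0.43191104  0.2       ] [ 0.37562193 -0.25627063  0.2       ] caliper [ 0.74956636 -0.21101512  0.01      ] [ 0.76103947 -0.0145671   0.01      ] wrench [0.49649156 0.388937   0.01      ] [0.45050955 0.27328806 0.01      ]
```

Request:
step_arm --pt "0 0 -4 0 0 4.9 -1" --pt "0 0 -4 0 0 4.9 -1" --pt "0 0 -3 0 0 4.9 -1" --pt "3 -2.9 0 0 0 0 -1" --pt "3 -2.9 0 0 0 0 -1" --pt "3 -2.9 0 0 0 0 -1" --pt "3 -2.9 0 0 0 0 -1" --pt "3 -2.9 0 0 0 0 -1" --force 20

```text
clock: 1.1
tool_pos: [0.3094, -0.4582, 0.3654]
eef_rot: [1.0, 0.0, -0.0, -0.0]
contact_force: [-0.1, -0.0, -0.2]
opening: 0.995
finger_force: 0.0
```

Request:
step_arm --pt "3 -2.9 0 0 0 0 -1" --pt "3 -2.9 0 0 0 0 -1" --pt "3 -2.9 0 0 0 0 -1" --pt "3 -2.9 0 0 0 0 -1" --pt "3 -2.9 0 0 0 0 -1" --pt "3 -2.9 0 0 0 0 -1" --pt "0 0 0 0 0 0 -1" --pt "0 0 0 0 0 0 -1"

```text
clock: 2.1
tool_pos: [0.4879, -0.286, 0.3653]
eef_rot: [1.0, -0.0, -0.001, 0.0]
contact_force: [0.5, -0.9, 0.1]
opening: 0.998
finger_force: 0.0
```

Request:
step_arm --pt "1.0 -0.4 4 0 0 0 -1" --pt "0 0 4 0 0 0 -1" --pt "0 0 4 0 0 0 -1" --pt "0 0 4 0 0 0 -1" --pt "0 0 3 0 0 0 -1" --pt "0 0 2 0 0 0 -1" --pt "0 0 1.6 0 0 0 -1" --pt "0 0 0 0 0 0 -1"

```text
clock: 3.1
tool_pos: [0.4975, -0.2821, 0.1389]
eef_rot: [1.0, -0.001, -0.001, -0.0]
contact_force: [0.2, 0.5, -0.3]
opening: 1.005
finger_force: 0.0
```

Run:
```python
from plant import r
import cv2
s=r.get_state(); print(s["tool_pos"],s["contact_force"],s["q"])
a=r.snapshot("scene")["pixels"][200:330,90:260,::-1]; cv2.imwrite("pics/g1.png",cv2.resize(a,None,fx=4,fy=4))
```

```text
[ 0.49750939 -0.28206055  0.13887575] [ 0.15064378  0.47470254 -0.31783346] [ 0.50674262  0.78353831 -0.12305455  1.82830905  0.16992989  0.54204895
 -1.29859544]
```

View pics/g1.png

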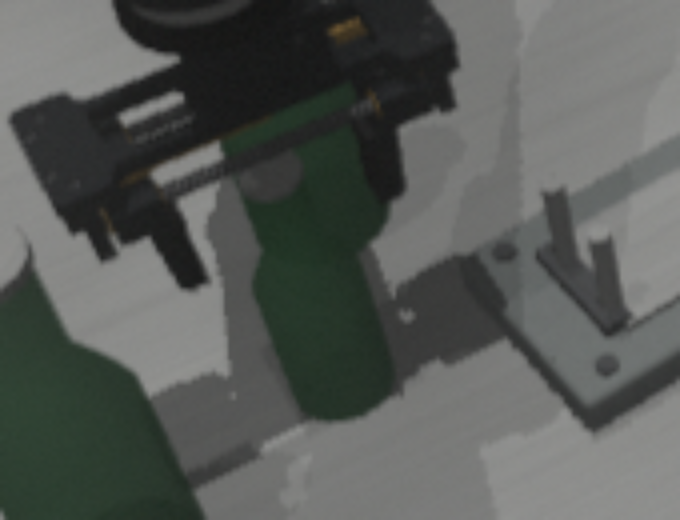

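The bottle's cap sits centred between the open fingers, at crop (270,175), with nothing touching. I'll close the gripper and lift.

Request:
step_arm --pt "0 0 0 0 0 0 1" --pt "0 0 0 0 0 0 1" --pt "0 0 0 0 0 0 1" --pt "0 0 0 0 0 0 1" --pt "0 0 0 0 0 0 1" --pt "0 0 0 0 0 0 1" --force 20

```text
clock: 3.9
tool_pos: [0.4987, -0.2814, 0.1397]
eef_rot: [1.0, 0.0, -0.0, 0.0]
contact_force: [0.4, 0.2, 0.9]
opening: 0.345
finger_force: 0.0
```

Request:
step_arm --pt "0 0 -1 0 0 0 1" --pt "0 0 -3 0 0 0 1" --pt "0 0 -4 0 0 0 1" --pt "0 0 -4 0 0 0 1" --pt "0 0 -2 0 0 0 1" --pt "0 0 0 0 0 0 1"

```text
clock: 4.65
tool_pos: [0.4994, -0.2817, 0.2814]
eef_rot: [1.0, 0.0, 0.002, 0.001]
contact_force: [-0.3, 0.4, -2.8]
opening: 0.314
finger_force: 20.0
```

Request:
step_arm --pt "0.5 -2 0 0 0 0 1" --pt "0.5 -3 0 0 0 0 1" --pt "0.5 -3 0 0 0 0 1" --pt "0.5 -3 0 0 0 0 1" --pt "0.5 -3 0 0 0 0 1" --pt "0.5 -2 0 0 0 0 1" --pt "0 -1.4 0 0 0 0 1" --pt "0 0 0 0 0 0 1"

```text
clock: 5.65
tool_pos: [0.5281, -0.1055, 0.279]
eef_rot: [1.0, 0.002, -0.001, -0.0]
contact_force: [0.9, -1.4, -2.2]
opening: 0.306
finger_force: 20.0
```

Run:
```python
from plant import r
import cv2
s=r.get_state(); print(s["tool_pos"],s["contact_force"])
a=r.snapshot("scene")["pixels"][120:320,120:380,::-1]; cv2.imwrite("pics/g2.png",cv2.resize(a,None,fx=3,fy=3))
```

```text
[ 0.52807478 -0.10553447  0.27902261] [ 0.89843112 -1.36580121 -2.1614079 ]
```

View pics/g2.png

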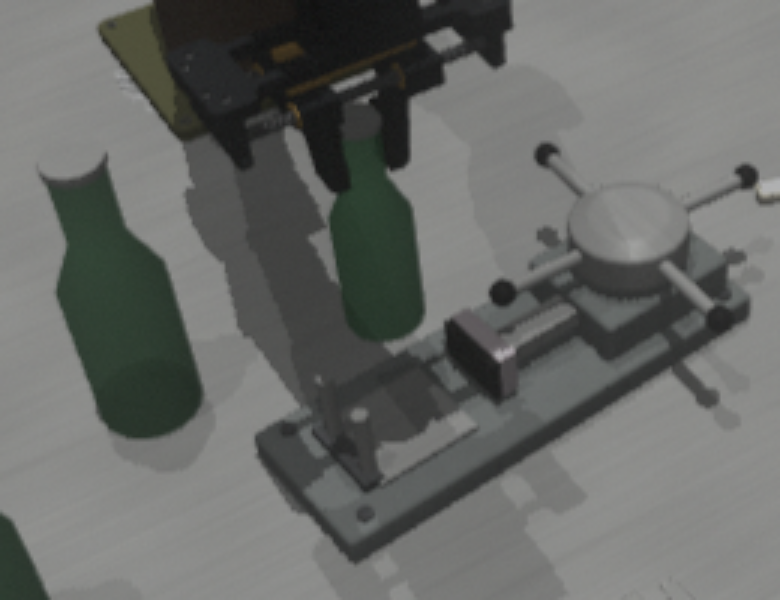

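The bottle hangs upright over the platform with its foot near crop (385,325). The way down is clear, so I'll lower it.

Request:
step_arm --pt "0.2 0.2 3 0 0 0 1" --pt "0 0 3 0 0 0 1" --pt "0 0 2 0 0 0 1" --pt "0 0 1 0 0 0 1" --pt "0 0 0 0 0 0 1" --pt "0 0 0 0 0 0 1"

```text
clock: 6.45
tool_pos: [0.5312, -0.1098, 0.1905]
eef_rot: [1.0, -0.0, 0.001, 0.0]
contact_force: [0.4, 0.5, -2.5]
opening: 0.311
finger_force: 20.0
```

Request:
step_arm --pt "0 0 0.3 0 0 0 1" --pt "0 0 0.3 0 0 0 1" --pt "0 0 0 0 0 0 1"

```text
clock: 6.82
tool_pos: [0.5305, -0.1094, 0.1836]
eef_rot: [1.0, 0.0, -0.0, 0.0]
contact_force: [0.4, -0.4, -1.9]
opening: 0.308
finger_force: 20.0
```

Request:
step_arm --pt "0 0 0.2 0 0 0 1" --pt "0 0 0.1 0 0 0 1" --pt "0 0 0 0 0 0 1"

```text
clock: 7.2
tool_pos: [0.5306, -0.1094, 0.1806]
eef_rot: [1.0, 0.0, -0.0, 0.0]
contact_force: [-0.1, -0.3, -3.1]
opening: 0.308
finger_force: 20.0
```

Request:
step_arm --pt "0 0 0.2 0 0 0 1" --pt "0 0 0.1 0 0 0 1" --pt "0 0 0 0 0 0 1"

```text
clock: 7.58
tool_pos: [0.5306, -0.1094, 0.1776]
eef_rot: [1.0, 0.0, -0.0, 0.0]
contact_force: [-0.5, -0.5, -2.0]
opening: 0.307
finger_force: 20.0
```

Request:
step_arm --pt "0 0 0.2 0 0 0 1" --pt "0 0 0.1 0 0 0 1" --pt "0 0 0 0 0 0 1"

```text
clock: 7.95
tool_pos: [0.5306, -0.1094, 0.1746]
eef_rot: [1.0, 0.0, -0.0, 0.0]
contact_force: [0.2, -0.1, -2.4]
opening: 0.312
finger_force: 20.0
```

Request:
step_arm --pt "0 0 0.2 0 0 0 1" --pt "0 0 0.1 0 0 0 1" --pt "0 0 0 0 0 0 1"

```text
clock: 8.32
tool_pos: [0.5306, -0.1094, 0.1716]
eef_rot: [1.0, 0.0, -0.0, 0.0]
contact_force: [-0.1, -0.2, -1.2]
opening: 0.309
finger_force: 20.0
```

Request:
step_arm --pt "0 0 0.1 0 0 0 1" --pt "0 0 0.1 0 0 0 1" --pt "0 0 0 0 0 0 1"

```text
clock: 8.7
tool_pos: [0.5314, -0.1097, 0.1708]
eef_rot: [1.0, -0.0, 0.001, 0.0]
contact_force: [-1.0, -0.0, 6.6]
opening: 0.308
finger_force: 20.0
```

The bottle is on the platform. I'll ease up a little and release.

Request:
step_arm --pt "0 0 -0.1 0 0 0 1" --pt "0 0 0 0 0 0 1" --pt "0 0 0 0 0 0 0.2" --pt "0 0 0 0 0 0 -0.4" --pt "0 0 0 0 0 0 -1" --pt "0 0 0 0 0 0 -1" --pt "0 0 0 0 0 0 -1" --pt "0 0 0 0 0 0 -1"

```text
clock: 9.7
tool_pos: [0.5307, -0.1094, 0.1707]
eef_rot: [1.0, 0.0, 0.0, 0.0]
contact_force: [-0.2, 0.8, 0.0]
opening: 0.945
finger_force: 0.0
```

Request:
step_arm --pt "0 0 -1 0 0 0 -1" --pt "0 0 -2 0 0 0 -1" --pt "0 0 -3 0 0 0 -1" --pt "0 0 -4 0 0 0 -1" --pt "0 0 0 0 0 0 -1"

```text
clock: 10.32
tool_pos: [0.5327, -0.1097, 0.2742]
eef_rot: [1.0, -0.0, 0.004, 0.001]
contact_force: [-0.0, 0.6, -0.4]
opening: 1.003
finger_force: 0.0
```

Run:
```python
from plant import r
import cv2
s=r.get_state(); print(s["tool_pos"],s["contact_force"])
a=r.snapshot("scene")["pixels"][120:320,120:380,::-1]; cv2.imwrite("pics/g3.png",cv2.resize(a,None,fx=3,fy=3))
```

```text
[ 0.53265107 -0.10968136  0.27419459] [-0.03811666  0.59703107 -0.36354694]
```

View pics/g3.png

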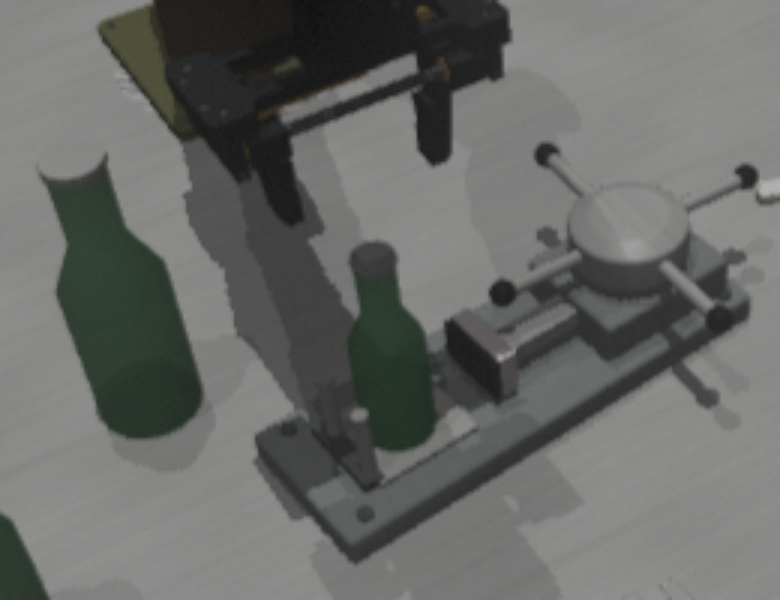

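The bottle stands released on the platform, with its foot near crop (390,430), clear of both pegs and the jaw. Next I'll go to the near spoke with closed fingers and the closing axis along the spoke.

Request:
step_arm --pt "-2 -3.7 0 0 0 0 1" --pt "-2 -3.8 0 0 0 0 1" --pt "-2 -3.8 0 0 0 0 1" --pt "-2 -3.7 0 0 0 0 1" --pt "-2 -3.7 0 0 0 0 1" --pt "0 0 0 0 0 -10 1" --pt "0 0 0 0 0 -10 1" --pt "0 0 0 0 0 -10 1"

```text
clock: 11.38
tool_pos: [0.4297, 0.0775, 0.2699]
eef_rot: [0.965, 0.262, -0.001, 0.0]
contact_force: [-0.4, 0.2, 0.7]
opening: 0.115
finger_force: 0.0
```

Request:
step_arm --pt "0 0 0 0 0 -10 1" --pt "0 0 0 0 0 -10 1" --pt "0 0 0 0 0 -10 1" --pt "0 0 0 0 0 -10 1" --pt "0 0 0 0 0 -10 1" --pt "0 0 0 0 0 -10 1" --pt "0 0 4 0 0 0 1" --pt "0 0 4 0 0 0 1"

```text
clock: 12.38
tool_pos: [0.4303, 0.0772, 0.1894]
eef_rot: [0.707, 0.707, -0.0, -0.0]
contact_force: [0.6, 0.5, -0.6]
opening: 0.004
finger_force: 0.0
```

Run:
```python
from plant import r
s=r.get_state(); print(s["tool_pos"],s["eef_rot"],s["q"],s["opening"],s["contact_force"],s["moment"])
```

```text
[0.43027604 0.07719719 0.18935453] [ 7.07264858e-01  7.06948591e-01 -2.92147680e-05 -3.32335644e-04] [ 0.02675466  0.60762704 -0.48003543  2.17081059  0.5910851   0.49168675
 -0.9119713 ] 0.0038953957717934515 [ 0.59461868  0.52532885 -0.56123903] [-0.10832171 -0.08072607 -0.04970781]
```

Request:
step_arm --pt "0 0 0 0 0 -10 1" --pt "0 0 0 0 0 -10 1" --pt "0 0 0 0 0 -10 1" --pt "0 0 0 0 0 -10 1" --pt "0 0 0 0 0 -10 1" --pt "0 0 0 0 0 -10 1" --pt "0 0 0 0 0 -10 1" --pt "0 0 0 0 0 -10 1"

```text
clock: 13.38
tool_pos: [0.4298, 0.0772, 0.19]
eef_rot: [0.084, 0.996, -0.0, -0.001]
contact_force: [0.1, 0.0, 1.6]
opening: 0.004
finger_force: 0.0
```

Request:
step_arm --pt "0 0 0 0 0 -10 1" --pt "0 0 0 0 0 -10 1" --pt "0 0 0 0 0 -10 1" --pt "0 0 0 0 0 -10 1" --pt "0 0 0 0 0 -10 1" --pt "0 0 0 0 0 -10 1" --pt "0 0 0 0 0 -10 1" --pt "0 0 0 0 0 -10 1"

```text
clock: 14.38
tool_pos: [0.4299, 0.0772, 0.1899]
eef_rot: [-0.576, 0.817, 0.0, -0.001]
contact_force: [0.7, 0.8, -0.0]
opening: 0.007
finger_force: 0.0
```

Request:
step_arm --pt "0 0 0 0 0 -10 1" --pt "0 0 0 0 0 -10 1" --pt "0 0 3 0 0 0 1" --pt "0 0 3 0 0 0 1" --pt "0 0 2 0 0 0 1" --pt "0 0 1.8 0 0 0 1" --pt "0 0 0 0 0 0 1"

```text
clock: 15.25
tool_pos: [0.4292, 0.0771, 0.0913]
eef_rot: [0.707, -0.707, -0.001, 0.002]
contact_force: [0.3, 0.3, 1.2]
opening: 0.005
finger_force: 0.0
```

Run:
```python
from plant import r
import cv2
s=r.get_state(); print(s["tool_pos"],s["eef_rot"],s["q"],s["contact_force"],s["moment"])
cv2.imwrite("pics/g4.png",cv2.resize(r.snapshot("scene")["pixels"][120:320,150:410,::-1],None,fx=3,fy=3))
```

```text
[0.42924976 0.07710221 0.09125967] [ 0.70739282 -0.7068178  -0.00113475  0.00164753] [ 0.3434327   1.04880861 -1.12544966  2.21932342  1.34959147  0.92913513
  1.46244   ] [0.31024477 0.25965903 1.18251734] [ 0.10123046 -0.06261581  0.00492298]
```

View pics/g4.png

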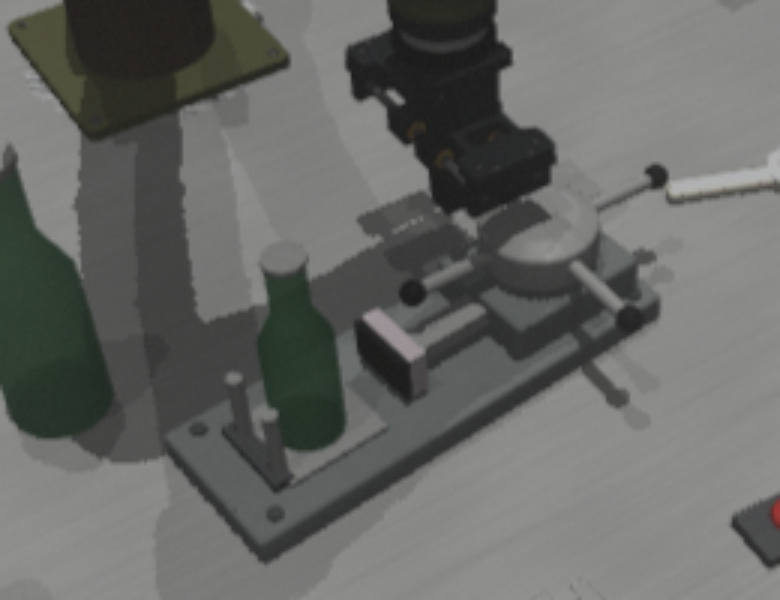

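The gripper is down beside the near spoke and the housing, bottle and other spokes are clear. I'll approach contact gently.

Request:
step_arm --pt "-0.3 0 0 0 0 0 1" --pt "-0.3 0 0 0 0 0 1" --pt "-0.2 0 0 0 0 0 1" --pt "-0.2 0 0 0 0 0 1" --pt "-0.15 0 0 0 0 0 1" --pt "-0.15 0 0 0 0 0 1"

```text
clock: 16.05
tool_pos: [0.4306, 0.0886, 0.0927]
eef_rot: [-0.707, 0.707, -0.002, -0.002]
contact_force: [0.5, -6.2, 4.9]
opening: 0.004
finger_force: 3.0
```

Request:
step_arm --pt "-0.2 0 0 0 0 0 1" --pt "-0.2 0 0 0 0 0 1" --pt "-0.2 0 0 0 0 0 1"

```text
clock: 16.42
tool_pos: [0.4303, 0.0934, 0.0925]
eef_rot: [-0.706, 0.708, -0.002, -0.003]
contact_force: [-0.3, -7.5, 5.7]
opening: 0.004
finger_force: 4.0
```

Request:
step_arm --pt "0.4 0 0 0 0 0 1" --pt "0.3 0 0.3 0 0 0 1" --pt "0 0 0.2 0 0 0 1" --pt "0 0 0 0 0 0 1"

```text
clock: 16.92
tool_pos: [0.4305, 0.0898, 0.0875]
eef_rot: [0.707, -0.707, -0.0, -0.0]
contact_force: [0.0, -0.6, 0.4]
opening: 0.007
finger_force: 0.0
```

Request:
step_arm --pt "-0.3 0 0 0 0 0 1" --pt "-0.2 0 0 0 0 0 1" --pt "-0.2 0 0 0 0 0 1" --pt "-0.2 0 0 0 0 0 1" --pt "-0.2 0 0 0 0 0 1"

```text
clock: 17.55
tool_pos: [0.4306, 0.0975, 0.0875]
eef_rot: [-0.706, 0.708, -0.003, -0.002]
contact_force: [0.4, -8.3, 5.2]
opening: 0.006
finger_force: 4.0
```

Request:
step_arm --pt "-0.535 0.04 0 0 0 4 1" --pt "-0.535 0.04 0 0 0 4 1" --pt "-0.535 0.04 0 0 0 4 1" --pt "-0.535 0.04 0 0 0 4 1"

```text
clock: 18.05
tool_pos: [0.431, 0.1186, 0.0874]
eef_rot: [-0.6, 0.8, -0.003, -0.002]
contact_force: [-0.3, -8.7, 5.3]
opening: 0.005
finger_force: 3.9
```

Request:
step_arm --pt "-0.535 0.04 0 0 0 4 1" --pt "-0.535 0.04 0 0 0 4 1" --pt "-0.535 0.04 0 0 0 4 1" --pt "-0.535 0.04 0 0 0 4 1"

```text
clock: 18.55
tool_pos: [0.437, 0.1387, 0.0873]
eef_rot: [-0.483, 0.876, -0.003, -0.003]
contact_force: [-1.4, -8.8, 4.5]
opening: 0.005
finger_force: 3.9
```

```bash
cat > st.py <<'E'
from plant import r
import numpy as np
s=r.get_state(); p=s["tool_pos"]; q=s["eef_rot"]
from scipy.spatial.transform import Rotation as Ro
y=Ro.from_quat(q).as_matrix()[:,1]; d=p[:2]-[.507,.106]
a=np.arctan2(d[1],d[0]); R=np.hypot(*d); f=s["contact_force"]
print("t",s["clock"],"p",p.round(4),"R",R.round(4),"phi",np.degrees(a).round(1)%360,"ytool",np.degrees(np.arctan2(y[1],y[0])).round(1)%360,"F cw-resist",(f[:2]@[-np.sin(a),np.cos(a)]).round(2),"rad",(f[:2]@d/R).round(2),"z",f[2].round(2),"M",s["moment"].round(2))
print(s["q"].round(2))
E
python3 st.py
```

```text
t 18.55 p [0.437  0.1387 0.0873] R 0.0773 phi 155.0 ytool 147.8 F cw-resist 8.58 rad -2.41 z 4.51 M [-1.56  0.15 -0.13]
[ 0.19  1.05 -1.09  2.16  1.32  0.92  0.83]
```

Request:
step_arm --pt "-0.535 0.04 0 0 0 4 1" --pt "-0.535 0.04 0 0 0 4 1" --pt "-0.535 0.04 0 0 0 4 1" --pt "-0.535 0.04 0 0 0 4 1" --pt "-0.535 0.04 0 0 0 4 1" --pt "-0.535 0.04 0 0 0 4 1" --pt "-0.535 0.04 0 0 0 4 1" --pt "-0.535 0.04 0 0 0 4 1"

```text
clock: 19.55
tool_pos: [0.4636, 0.1708, 0.0871]
eef_rot: [-0.224, 0.975, -0.003, -0.003]
contact_force: [-5.5, -6.7, 4.3]
opening: 0.006
finger_force: 3.8
```

Request:
step_arm --pt "-0.535 0.04 0 0 0 4 1" --pt "-0.535 0.04 0 0 0 4 1" --pt "-0.535 0.04 0 0 0 4 1" --pt "-0.535 0.04 0 0 0 4 1" --pt "-0.535 0.04 0 0 0 4 1" --pt "-0.535 0.04 0 0 0 4 1" --pt "-0.535 0.04 0 0 0 4 1" --pt "-0.535 0.04 0 0 0 4 1"

```text
clock: 20.55
tool_pos: [0.503, 0.1846, 0.0871]
eef_rot: [0.053, 0.999, -0.002, -0.003]
contact_force: [-8.2, -2.2, 3.4]
opening: 0.005
finger_force: 3.8
```

```bash
python3 st.py
```

```text
t 20.55 p [0.503  0.1846 0.0871] R 0.0787 phi 92.9 ytool 84.0 F cw-resist 8.28 rad -1.77 z 3.44 M [-0.62  1.43 -0.15]
[ 0.09  1.03 -0.97  1.93  1.15  0.88 -0.05]
```

Request:
step_arm --pt "0.6 0 0 0 0 0 1" --pt "0 0 -2.5 0 0 0 1" --pt "0 0 -3 0 0 0 1" --pt "1.33 -0.33 0 0 0 -10 1" --pt "1.33 -0.33 0 0 0 -10 1" --pt "1.33 -0.33 0 0 0 -10 1" --pt "1.33 -0.33 0 0 0 -10 1" --pt "1.33 -0.33 0 0 0 -10 1"

```text
clock: 21.55
tool_pos: [0.4416, 0.156, 0.143]
eef_rot: [-0.378, 0.926, 0.001, 0.001]
contact_force: [-0.3, 0.6, -0.2]
opening: 0.008
finger_force: 0.0
```

Request:
step_arm --pt "1.33 -0.33 0 0 0 -10 1" --pt "1.33 -0.33 0 0 0 -10 1" --pt "1.33 -0.33 0 0 0 -10 1" --pt "1.33 -0.33 0 0 0 -10 1" --pt "0 0 0 0 0 0 1" --pt "0 0 0 0 0 0 1"

```text
clock: 22.3
tool_pos: [0.4264, 0.1049, 0.143]
eef_rot: [-0.668, 0.744, 0.0, 0.001]
contact_force: [0.0, 0.6, -0.2]
opening: 0.008
finger_force: 0.0
```

```bash
python3 st.py
```

```text
t 22.3 p [0.4264 0.1049 0.143 ] R 0.0806 phi 180.8 ytool 173.9 F cw-resist -0.61 rad -0.02 z -0.18 M [ 0.16 -0.04  0.04]
[ 0.35  1.01 -1.29  2.19  1.22  1.05  1.37]
```

Request:
step_arm --pt "0.6 -0.1 0 0 0 0 1" --pt "0.5 -0.1 0 0 0 0 1" --pt "0 0 2.5 0 0 0 1" --pt "0 0 2 0 0 0 1" --pt "0 0 1.1 0 0 0 1" --pt "0 0 0 0 0 0 1"

```text
clock: 23.05
tool_pos: [0.4267, 0.0926, 0.0863]
eef_rot: [-0.669, 0.743, 0.0, -0.0]
contact_force: [0.9, 0.3, 0.4]
opening: 0.004
finger_force: 0.0
```

Request:
step_arm --pt "-0.25 0 0 0 0 0 1" --pt "-0.2 0 0 0 0 0 1" --pt "-0.2 0 0 0 0 0 1" --pt "-0.15 0 0 0 0 0 1"

```text
clock: 23.55
tool_pos: [0.428, 0.1008, 0.0869]
eef_rot: [-0.669, 0.743, -0.0, 0.0]
contact_force: [-0.6, -0.8, 0.4]
opening: 0.004
finger_force: 0.9
```

```bash
python3 st.py
```

```text
t 23.55 p [0.428  0.1008 0.0869] R 0.0792 phi 183.7 ytool 174.0 F cw-resist 0.79 rad 0.67 z 0.44 M [-0.23 -0.12 -0.05]
[ 0.32  1.11 -1.21  2.21  1.37  1.03  1.28]
```

Request:
step_arm --pt "-0.41 0.06 0 0 0 3 1" --pt "-0.41 0.06 0 0 0 3 1" --pt "-0.41 0.06 0 0 0 3 1" --pt "-0.41 0.06 0 0 0 3 1" --pt "-0.41 0.06 0 0 0 3 1" --pt "-0.41 0.06 0 0 0 3 1"

```text
clock: 24.3
tool_pos: [0.4293, 0.1227, 0.0866]
eef_rot: [-0.544, 0.839, -0.002, -0.002]
contact_force: [-2.2, -6.1, 6.0]
opening: 0.004
finger_force: 3.2
```

Request:
step_arm --pt "-0.41 0.06 0 0 0 3 1" --pt "-0.41 0.06 0 0 0 3 1" --pt "-0.41 0.06 0 0 0 3 1" --pt "-0.41 0.06 0 0 0 3 1" --pt "-0.41 0.06 0 0 0 3 1" --pt "-0.41 0.06 0 0 0 3 1"

```text
clock: 25.05
tool_pos: [0.4382, 0.1459, 0.0865]
eef_rot: [-0.406, 0.914, -0.002, -0.002]
contact_force: [-3.9, -4.7, 5.8]
opening: 0.003
finger_force: 3.2
```

```bash
python3 st.py
python3 - <<'E'
from plant import r
import cv2
cv2.imwrite("pics/g5.png",cv2.resize(r.snapshot("scene")["pixels"][180:320,180:365,::-1],None,fx=4,fy=4,interpolation=cv2.INTER_CUBIC))
E
```

```text
t 25.05 p [0.4382 0.1459 0.0865] R 0.0796 phi 149.9 ytool 137.9 F cw-resist 6.0 rad 1.04 z 5.85 M [-0.84  0.62  0.05]
[ 0.22  1.1  -1.17  2.15  1.34  1.01  0.64]
```

View pics/g5.png

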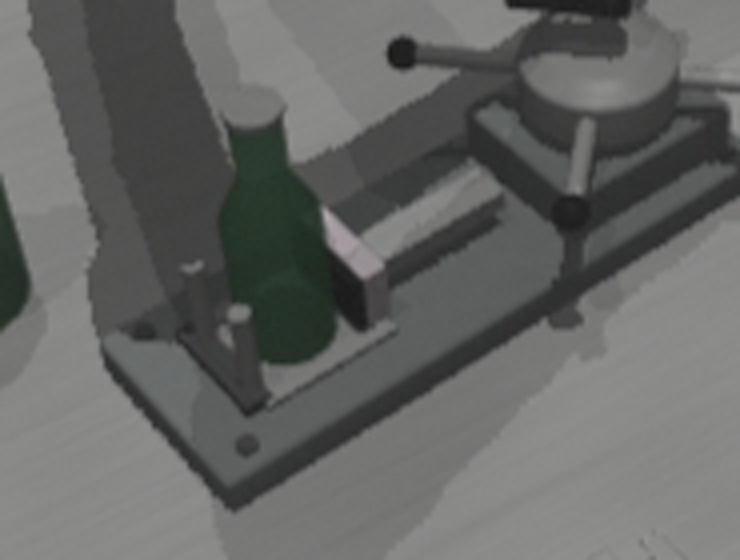

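The jaw is now just short of or touching the bottle at crop (335,250), with the bottle not yet at the pegs at (192,268) and (238,313). I'll measure the remaining gap.

Run:
```python
from h import *
p=np.array([.5206,-.0121]);c,s=np.cos(.105),np.sin(.105)
def tf(uv,z): q=ray("scene",uv,z)[:2]-p; return np.round([c*q[0]+s*q[1],-s*q[0]+c*q[1]],4)
P=lambda u,v:(180+u/4,180+v/4)
for n,u,v,z in [("ball-y",402,53,.089),("ball+x",570,212,.089),("jaw corner",367,270,.072),("cap",252,105,.196),("pegL",192,268,.09),("pegR",238,313,.09)]:
    t=tf(P(u,v),z); a=ray("scene",P(u,v),z)[:2]-[.507,.106]; print(n,t,np.degrees(np.arctan2(a[1],a[0]))%360,np.hypot(*a))
for k in [(536,38),(755,62),(487,189),(725,216)]:
    a=ray("scene",S(*k),.089)[:2]-[.507,.106]; print(np.degrees(np.arctan2(a[1],a[0]))%360,np.hypot(*a))
```

```text
ball-y [-0.0836  0.0425] 228.8170825417602 0.11236643498050178
ball+x [0.0751 0.0351] 318.3232567115719 0.11326154405649405
jaw corner [ 0.026  -0.0635] 284.4733511387479 0.184374873677295
cap [ 0.0005 -0.1017] 276.4410986554462 0.22054116060956008
pegL [-0.0194 -0.1406] 271.9824122291909 0.26006991733895257
pegR [ 0.0218 -0.1395] 281.0877503958924 0.2593731969375736
180.83469435524987 0.11131878957957132
90.43536927745377 0.1126563163240404
271.1674915971898 0.11188029389019141
1.6170636806321899 0.11077612841541265
```

Request:
step_arm --pt "-0.15 0 0 0 0 -2 1" --pt "-0.15 0 0 0 0 -2 1" --pt "-0.28 0.035 0 0 0 2 1" --pt "-0.28 0.035 0 0 0 2 1" --pt "-0.28 0.035 0 0 0 2 1" --pt "-0.28 0.035 0 0 0 2 1" --pt "-0.28 0.035 0 0 0 2 1"

```text
clock: 25.98
tool_pos: [0.4479, 0.1583, 0.0862]
eef_rot: [-0.358, 0.934, -0.003, -0.003]
contact_force: [-4.2, -7.1, 6.4]
opening: 0.005
finger_force: 4.0
```

```bash
python3 st.py
```

```text
t 25.975 p [0.4479 0.1583 0.0862] R 0.0789 phi 138.5 ytool 131.9 F cw-resist 8.06 rad -1.56 z 6.39 M [-1.37  0.65 -0.11]
[ 0.19  1.1  -1.16  2.11  1.32  1.01  0.56]
```

Request:
step_arm --pt "-0.28 0.035 0 0 0 2 1" --pt "-0.28 0.035 0 0 0 2 1" --pt "-0.28 0.035 0 0 0 2 1" --pt "-0.28 0.035 0 0 0 2 1" --pt "-0.28 0.035 0 0 0 2 1" --pt "-0.28 0.035 0 0 0 2 1" --pt "-0.28 0.035 0 0 0 2 1"

```text
clock: 26.85
tool_pos: [0.4612, 0.171, 0.086]
eef_rot: [-0.241, 0.97, -0.004, -0.004]
contact_force: [-7.1, -8.7, 7.8]
opening: 0.013
finger_force: 5.4
```

```bash
python3 st.py
```

```text
t 26.85 p [0.4612 0.171  0.086 ] R 0.0795 phi 125.2 ytool 117.9 F cw-resist 10.78 rad -3.0 z 7.83 M [-1.77  1.28 -0.23]
[ 0.16  1.1  -1.14  2.05  1.29  1.01  0.36]
```

Request:
step_arm --pt "-0.28 0.035 0 0 0 2 1" --pt "-0.28 0.035 0 0 0 2 1" --pt "-0.28 0.035 0 0 0 2 1"

```text
clock: 27.22
tool_pos: [0.4666, 0.1748, 0.0859]
eef_rot: [-0.19, 0.982, -0.005, -0.005]
contact_force: [-11.9, -9.9, 9.6]
opening: 0.006
finger_force: 7.3
```

```bash
python3 st.py
```

```text
t 27.225 p [0.4666 0.1748 0.0859] R 0.0798 phi 120.4 ytool 112.0 F cw-resist 15.26 rad -2.47 z 9.62 M [-2.12  1.98 -0.21]
[ 0.16  1.1  -1.13  2.03  1.27  1.01  0.28]
```

The force rose from about 8 to 15 N, so the bottle is seated and the clamp is roughly 22–25 N, somewhat above target. I'll back off, cross to the spoke's other side and ease it back slightly, reading the unwinding force as a measure of the clamp.

Request:
step_arm --pt "0.3 0 0 0 0 0 1" --pt "0.4 0 0 0 0 0 1" --pt "0 0 -2.5 0 0 0 1" --pt "0 0 -3 0 0 0 1" --pt "-1.5 0 0 0 0 3 1" --pt "-1.7 0 0 0 0 3 1" --pt "-1.5 0 0 0 0 0 1" --pt "0 0 0 0 0 0 1"

```text
clock: 28.22
tool_pos: [0.51, 0.1935, 0.1419]
eef_rot: [-0.139, 0.99, 0.001, 0.001]
contact_force: [-0.4, 0.8, -0.0]
opening: 0.002
finger_force: 0.0
```

```bash
python3 st.py
```

```text
t 28.225 p [0.51   0.1935 0.1419] R 0.0876 phi 88.0 ytool 106.0 F cw-resist 0.4 rad 0.78 z -0.02 M [ 0.08 -0.17  0.02]
[ 0.16  1.03 -1.17  1.88  1.12  1.08  0.36]
```

Request:
step_arm --pt "0.7 -0.5 0 0 0 0 1" --pt "0 0 2.5 0 0 0 1" --pt "0 0 2 0 0 0 1" --pt "0 0 1 0 0 0 1" --pt "0 0 0 0 0 0 1" --pt "0 0 0 0 0 0 1"

```text
clock: 28.98
tool_pos: [0.504, 0.1863, 0.0875]
eef_rot: [-0.139, 0.99, 0.0, 0.0]
contact_force: [-0.0, 0.1, 0.7]
opening: 0.004
finger_force: 0.0
```

```bash
python3 st.py
```

```text
t 28.975 p [0.504  0.1863 0.0875] R 0.0804 phi 92.2 ytool 106.0 F cw-resist 0.05 rad 0.05 z 0.69 M [ 0.11 -0.18 -0.02]
[ 0.15  1.1  -1.11  1.93  1.23  1.01  0.28]
```

Request:
step_arm --pt "0.15 0 0 0 0 0 1" --pt "0.15 0 0 0 0 0 1" --pt "0.1 0 0 0 0 0 1" --pt "0.1 0 0 0 0 0 1"

```text
clock: 29.48
tool_pos: [0.499, 0.1846, 0.0868]
eef_rot: [-0.139, 0.99, -0.0, 0.0]
contact_force: [-0.3, 0.1, -0.1]
opening: 0.007
finger_force: 0.0
```

```bash
python3 st.py
```

```text
t 29.475 p [0.499  0.1846 0.0868] R 0.079 phi 95.8 ytool 106.0 F cw-resist 0.28 rad 0.14 z -0.05 M [ 0.08 -0.15  0.03]
[ 0.15  1.1  -1.11  1.94  1.24  1.01  0.26]
```

Request:
step_arm --pt "0.1 0 0 0 0 0 1" --pt "0.05 0 0 0 0 0 1"

```text
clock: 29.72
tool_pos: [0.4979, 0.1843, 0.0868]
eef_rot: [-0.139, 0.99, 0.0, 0.0]
contact_force: [0.9, -0.3, -0.9]
opening: 0.006
finger_force: 0.5
```

```bash
python3 st.py
```

```text
t 29.725 p [0.4979 0.1843 0.0868] R 0.0789 phi 96.6 ytool 106.0 F cw-resist -0.83 rad -0.44 z -0.86 M [ 0.1  -0.37  0.05]
[ 0.15  1.1  -1.11  1.95  1.24  1.01  0.26]
```

Request:
step_arm --pt "0.05 0 0 0 0 0 1" --pt "0.05 0 0 0 0 0 1"

```text
clock: 29.98
tool_pos: [0.497, 0.1841, 0.0868]
eef_rot: [-0.139, 0.99, 0.0, 0.0]
contact_force: [1.6, 0.5, -0.2]
opening: 0.009
finger_force: 0.9
```

```bash
python3 st.py
```

```text
t 29.975 p [0.497  0.1841 0.0868] R 0.0787 phi 97.3 ytool 106.0 F cw-resist -1.7 rad 0.34 z -0.17 M [ 0.15 -0.54 -0.01]
[ 0.15  1.1  -1.11  1.95  1.24  1.01  0.26]
```

Request:
step_arm --pt "0.05 0 0 0 0 0 1" --pt "0 0 0 0 0 0 1"

```text
clock: 30.22
tool_pos: [0.4964, 0.1839, 0.0868]
eef_rot: [-0.139, 0.99, 0.0, 0.0]
contact_force: [2.8, 0.2, -0.9]
opening: 0.007
finger_force: 1.2
```

Request:
step_arm --pt "0.05 0 0 0 0 0 1" --pt "0 0 0 0 0 0 1"

```text
clock: 30.48
tool_pos: [0.4959, 0.1838, 0.0868]
eef_rot: [-0.139, 0.99, 0.0, 0.0]
contact_force: [2.7, 1.0, -0.2]
opening: 0.005
finger_force: 1.4
```

```bash
python3 st.py
```

```text
t 30.475 p [0.4959 0.1838 0.0868] R 0.0785 phi 98.1 ytool 106.0 F cw-resist -2.79 rad 0.63 z -0.17 M [ 0.21 -0.65  0.02]
[ 0.15  1.1  -1.11  1.95  1.24  1.01  0.25]
```

Request:
step_arm --pt "0.05 0 0 0 0 0 1" --pt "0 0 0 0 0 0 1"

```text
clock: 30.72
tool_pos: [0.4954, 0.1836, 0.0868]
eef_rot: [-0.139, 0.99, 0.0, 0.0]
contact_force: [3.9, 1.2, -0.1]
opening: 0.008
finger_force: 1.6
```

```bash
python3 st.py
```

```text
t 30.725 p [0.4954 0.1836 0.0868] R 0.0785 phi 98.5 ytool 106.0 F cw-resist -4.05 rad 0.63 z -0.1 M [ 0.23 -0.78  0.06]
[ 0.15  1.1  -1.11  1.96  1.24  1.    0.25]
```

That puts the clamp near 16 N. I'll retreat, check, and hand in.

Request:
step_arm --pt "-0.4 0 0 0 0 0 1" --pt "-0.6 0 0 0 0 0 1" --pt "0 0 -3 0 0 0 1" --pt "0 0 -4 0 0 0 1" --pt "0 0 -4 0 0 0 1" --pt "0 0 -3 0 0 0 1" --pt "0 0 0 0 0 0 1" --pt "0 0 0 0 0 0 1"

```text
clock: 31.72
tool_pos: [0.5044, 0.1856, 0.2257]
eef_rot: [-0.139, 0.99, -0.001, -0.001]
contact_force: [-0.2, 0.3, -0.4]
opening: 0.005
finger_force: 0.0
```

```bash
python3 st.py
python3 - <<'E'
from plant import r
import cv2
cv2.imwrite("pics/g6.png",cv2.resize(r.snapshot("scene")["pixels"][180:320,180:365,::-1],None,fx=4,fy=4,interpolation=cv2.INTER_CUBIC))
E
```

```text
t 31.725 p [0.5044 0.1856 0.2257] R 0.0796 phi 91.8 ytool 106.0 F cw-resist 0.16 rad 0.35 z -0.41 M [ 0.11 -0.15  0.01]
[ 0.22  0.92 -1.26  1.83  0.96  1.17  0.47]
```

View pics/g6.png

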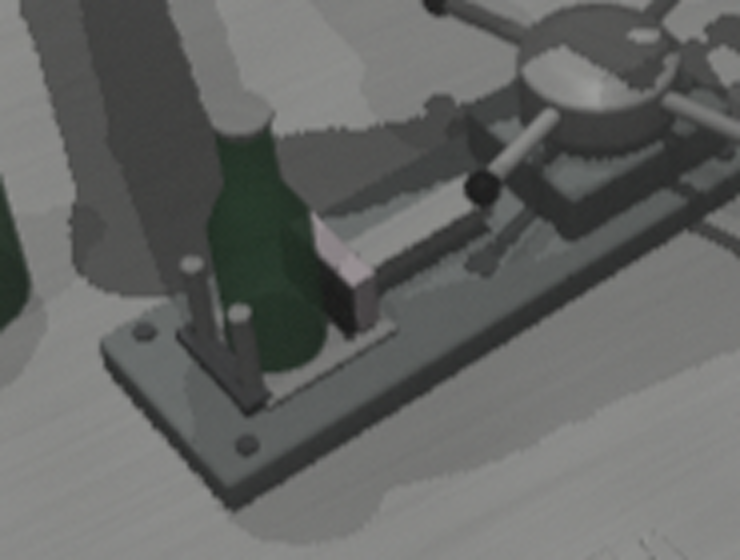

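The bottle stands upright beside the pegs, tops at (192,265) and (238,313), with the jaw face against it near (330,270) and the gripper clear. I'll check numerically that it is seated, then hand in.

Run:
```python
from h import *
p=np.array([.5206,-.0121]);c,s=np.cos(.105),np.sin(.105)
def tf(uv,z): q=ray("scene",uv,z)[:2]-p; return np.round([c*q[0]+s*q[1],-s*q[0]+c*q[1]],4)
P=lambda u,v:(180+u/4,180+v/4)
for n,u,v,z in [("cap",243,110,.196),("pegL",192,265,.09),("pegR",238,313,.09),("jaw",356,280,.072),("ball",482,188,.089)]:
    a=ray("scene",P(u,v),z)[:2]-[.507,.106]; print(n,tf(P(u,v),z),np.degrees(np.arctan2(a[1],a[0]))%360)
```

```text
cap [ 0.0006 -0.1069] 276.46242088705174
pegL [-0.0212 -0.1394] 271.57158153323206
pegR [ 0.0218 -0.1395] 281.0877503958924
jaw [ 0.028  -0.0721] 284.6909717426582
ball [0.031  0.0105] 292.55045064558163
```

```bash
cat > sil.py <<'E'
from h import *
import cv2
from plant import r
from scipy.optimize import minimize
prof=[(0,.027),(.088,.027),(.116,.014),(.16,.014)]
t=np.linspace(0,2*np.pi,48)
def mask(n,b,z0,k=4):
    m=np.zeros((480*k,640*k),np.uint8); x,y,tx,ty=b
    R=[np.c_[x+tx*z+ra*np.cos(t),y+ty*z+ra*np.sin(t),z0+z-tx*ra*np.cos(t)-ty*ra*np.sin(t)] for z,ra in prof]
    for a,c in zip(R,R[1:]):
        h=cv2.convexHull((proj(n,np.r_[a,c])*k+k/2).astype(np.int32)); cv2.fillConvexPoly(m,h,1)
    return cv2.resize(m.astype(np.float32),(640,480),interpolation=cv2.INTER_AREA)
def green(img):
    b,g,rr=[img[:,:,i].astype(int) for i in range(3)]
    return ((g-rr>10)&(g-b>4)).astype(np.float32)
def fit(n,img,win,b0,z0):
    g=green(img)*0; u0,u1,v0,v1=win; g[v0:v1,u0:u1]=green(img)[v0:v1,u0:u1]
    f=lambda b:((mask(n,b/1000,z0)-g)**2).sum()
    best=min((minimize(f,np.array(s),method="Nelder-Mead",options=dict(initial_simplex=np.array(s)+np.r_[np.zeros((1,4)),np.diag([6,6,40,40])])) for s in [b0]),key=lambda o:o.fun)
    return (best.x/1000).round(4),best.fun,g.sum()
if __name__=="__main__":
    s0=cv2.imread("pics/scene0.png"); print("start scene",fit("scene",s0,(148,192,232,308),[498,-282,0,0],0))
    t0=cv2.imread("pics/top0.png"); print("start top",fit("top",t0,(420,470,240,285),[498,-282,0,0],0))
    c=np.zeros((480,640,3),np.uint8); c[120:320,150:410]=cv2.resize(cv2.imread("pics/g4.png"),(260,200),interpolation=cv2.INTER_AREA)
    print("placed",fit("scene",c,(225,275,195,280),[531,-109,0,0],.03))
    for n,w in [("scene",(220,275,195,280)),("top",(330,420,215,290))]:
        im=r.snapshot(n)["pixels"][:,:,::-1].copy(); cv2.imwrite(f"pics/now_{n}.png",im); print("now",n,fit(n,im,w,[532,-118,0,0],.03))
E
python3 sil.py
```

```text
start scene (array([ 0.4573, -0.2846,  0.2137,  0.1745]), np.float64(541.796875), np.float32(1420.0))
start top (array([ 0.5032, -0.3003, -0.0476,  0.2502]), np.float64(244.66796875), np.float32(248.0))
placed (array([ 0.5196, -0.1061,  0.2267, -0.0962]), np.float64(120.52734375), np.float32(1152.0))
now scene (array([ 0.5116, -0.1129,  0.3105, -0.1259]), np.float64(207.46875), np.float32(1045.0))
now top (array([ 0.5316, -0.1083, -0.0858,  0.0771]), np.float64(491.16015625), np.float32(0.0))
```

Run:
```python
import cv2,numpy as np
im=cv2.imread("pics/now_scene.png")
for v in (220,235,250,262,270): print(v,[tuple(int(c) for c in im[v,u]) for u in range(224,272,3)])
t=cv2.imread("pics/now_top.png")
for v in (240,247,254): print(v,[tuple(int(c) for c in t[v,u]) for u in range(340,404,4)])
```

```text
220 [(63, 65, 64), (65, 66, 65), (64, 65, 65), (65, 66, 66), (40, 51, 37), (41, 53, 37), (42, 53, 39), (39, 50, 37), (43, 51, 40), (81, 82, 82), (82, 83, 82), (82, 83, 83), (82, 83, 83), (81, 82, 81), (79, 81, 80), (81, 82, 81)]
235 [(66, 68, 66), (65, 66, 65), (65, 66, 65), (39, 49, 36), (42, 54, 39), (43, 55, 40), (43, 55, 41), (43, 55, 39), (43, 55, 40), (39, 53, 38), (45, 56, 42), (66, 71, 65), (121, 119, 123), (106, 107, 102), (105, 106, 102), (104, 105, 101)]
250 [(66, 68, 66), (58, 60, 60), (57, 57, 56), (84, 85, 82), (42, 53, 39), (44, 55, 41), (43, 54, 39), (46, 57, 41), (47, 59, 44), (45, 58, 44), (36, 47, 35), (33, 43, 32), (30, 32, 28), (35, 36, 35), (88, 86, 90), (119, 117, 123)]
262 [(76, 76, 74), (59, 59, 58), (61, 63, 61), (61, 62, 62), (48, 52, 47), (60, 61, 61), (54, 56, 54), (37, 49, 35), (40, 51, 38), (38, 47, 35), (38, 48, 36), (38, 46, 37), (38, 46, 36), (105, 105, 105), (31, 32, 31), (54, 54, 55)]
270 [(106, 107, 103), (102, 104, 101), (47, 47, 46), (61, 59, 59), (63, 62, 62), (58, 59, 58), (62, 62, 62), (40, 49, 38), (40, 50, 38), (41, 49, 39), (39, 48, 36), (80, 84, 79), (117, 119, 118), (113, 115, 114), (77, 80, 78), (93, 95, 91)]
240 [(70, 87, 87), (69, 87, 86), (68, 87, 86), (72, 90, 89), (70, 88, 87), (70, 88, 87), (71, 89, 88), (72, 89, 88), (71, 89, 89), (72, 89, 88), (73, 90, 89), (73, 90, 89), (72, 90, 88), (72, 88, 88), (72, 88, 88), (73, 88, 87)]
247 [(70, 88, 88), (69, 88, 87), (71, 89, 87), (71, 88, 87), (70, 88, 87), (70, 87, 87), (69, 87, 87), (71, 89, 88), (71, 88, 87), (72, 88, 87), (72, 89, 88), (72, 89, 88), (70, 87, 86), (70, 87, 86), (70, 88, 87), (71, 88, 88)]
254 [(81, 104, 104), (79, 104, 103), (78, 103, 102), (77, 99, 99), (75, 96, 96), (74, 94, 94), (73, 93, 93), (71, 92, 91), (71, 92, 91), (72, 91, 90), (72, 90, 90), (71, 89, 88), (72, 91, 91), (71, 90, 90), (70, 89, 88), (70, 88, 88)]
```

```bash
cat > fit2.py <<'E'
from sil import *
def green(im):
    b,g,rr=[im[:,:,i].astype(int) for i in range(3)]; return ((g-rr>5)&(g-b>5)).astype(np.float32)
pegs=[(.5206+.0022*0+.022*sx*np.cos(.105)+.139*np.sin(.105),-.0121+.022*sx*np.sin(.105)-.139*np.cos(.105)) for sx in(1,-1)]
def ign(n):
    m=np.zeros((480,640),np.uint8)
    for x,y in pegs:
        P=np.concatenate([np.c_[x+.007*np.cos(t),y+.007*np.sin(t),0*t+z] for z in(.03,.093)])
        cv2.fillConvexPoly(m,cv2.convexHull(proj(n,P).astype(np.int32)),1)
    return 1-cv2.dilate(m,np.ones((3,3),np.uint8))
def go(name,n,im,win,b0,z0,tilt):
    w=np.zeros((480,640)); w[win[2]:win[3],win[0]:win[1]]=1
    if z0: w*=ign(n)
    g=green(im)
    f=lambda b:(w*(mask(n,np.r_[b,0,0][:4]/1000,z0)-g)**2).sum()
    b0=np.array(b0+[0,0][:2*tilt],float); d=len(b0)
    o=minimize(f,b0,method="Nelder-Mead",options=dict(initial_simplex=b0+np.r_[np.zeros((1,d)),np.diag([8,8,30,30][:d])]))
    x=o.x/1000; q=x[:2]-[.5206,-.0121]; c,s=np.cos(.105),np.sin(.105)
    print(name,x.round(4),"tester",np.round([c*q[0]+s*q[1],-s*q[0]+c*q[1]],4),round(o.fun),"px",int((w*g).sum()))
if __name__=="__main__":
    c=np.zeros((480,640,3),np.uint8); c[120:320,150:410]=cv2.resize(cv2.imread("pics/g4.png"),(260,200),interpolation=cv2.INTER_AREA)
    c5=np.zeros((480,640,3),np.uint8); c5[180:320,180:365]=cv2.resize(cv2.imread("pics/g5.png"),(185,140),interpolation=cv2.INTER_AREA)
    im=cv2.imread("pics/now_scene.png")
    for tilt in (0,1):
        go("start","scene",cv2.imread("pics/scene0.png"),(154,192,252,308),[498,-282],0,tilt)
        go("placed","scene",c,(222,275,213,280),[531,-109],.03,tilt)
        go("g5","scene",c5,(222,275,213,280),[531,-112],.03,tilt)
        go("now","scene",im,(222,275,213,280),[532,-118],.03,tilt)
E
python3 fit2.py
```

```text
start [ 0.4939 -0.2821] tester [-0.0549 -0.2657] 142 px 1408
placed [ 0.5284 -0.1104] tester [-0.0026 -0.0986] 23 px 1189
g5 [ 0.5282 -0.1131] tester [-0.003  -0.1013] 33 px 1158
now [ 0.5297 -0.1207] tester [-0.0023 -0.1089] 55 px 1092
start [ 0.4935 -0.2827  0.0124  0.0116] tester [-0.0553 -0.2663] 142 px 1408
placed [ 0.5277 -0.1107  0.0164  0.0042] tester [-0.0033 -0.0988] 18 px 1189
g5 [ 0.5277 -0.1136  0.0164  0.0032] tester [-0.0036 -0.1017] 28 px 1158
now [ 0.5293 -0.121   0.0228  0.0014] tester [-0.0028 -0.1093] 47 px 1092
```

The silhouette fit shows the bottle upright, with the jaw in contact and no sideways drift. Both the rising push force and the easy unwinding agree with a clamp near 16 N. My image estimate of the peg gap is a few mm larger than that implies, but the stiff resistance can only come from the pegs. I'll hand in.

```bash
python3 -c "
from plant import r
print(r.get_state()['clock'],r.get_state()['contact_force']); print(r.finish_job())"
```

```text
31.875 [ 0.37592083 -0.53471352  0.54638769]
the job is handed in; nothing more can be done
None
```

I stood the bottle upright on the platform and handed the job in at 31.9 s with the jaw clamped on it at an estimated 16 N and the arm clear; the winding overshot to about 24 N and I unwound it slightly, and my image fit put the bottle about 6 mm short of the pegs, though the jaw's stiff resistance indicated it was seated (no verdict was returned).

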